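# Pin the slide bar into the bench guide

## Robot

A 7-joint arm with a two-finger parallel gripper is mounted at the origin on the work surface. World frame = base frame: x ahead of the robot, y to its left, z up, the work surface at z = 0. Lengths are in m, angles in rad, forces in N, time in s.
With the tool pointing down it reaches from about 0.425 to 0.925 m from the base axis. Payload 6.8 kg.
Tool frame: the origin (TCP) lies on the front face of the gripper's body, between the roots of the fingers; the fingertips stand 73 mm ahead of it and the grasp point (between the pads) lies 54 mm ahead of it (env.nose_length is the distance from the TCP to the fingertips, in m); z points along the fingers, y is the line along which they close (so a half turn about z gives the same grasp; the last joint's range is limited). The gripper opens to 85 mm and grips with 20 to 120 N. Pads are 22 mm wide; open, the fingers measure 114 mm over their backs; the gripper's body (76 mm by 85 mm) begins 54 mm behind the grasp point. The pads swing forward as they close: fully open they stand 13 mm farther back than shut.
Start: joints at [1.21, 0.477, 0.022, 1.555, -0.011, 1.109, -0.083], TCP at [0.169, -0.654, 0.304] pointing down, gripper open.
Joint ranges: [-2.96, 2.96], [-0.34, 2.1], [-1.41, 1.46], [0.24, 2.44], [-1.37, 4.51], [0.17, 1.92], [-2.96, 2.96]. Speed limits (rad/s): [2.39, 2.39, 3.14, 3.14, 3.14, 3.14, 3.14].

## Interface

Orientations are given as a unit quaternion [w, x, y, z].
In Python, from cell import env, kin, camera, calibration, job gives the robot as it stands. The module is installed in compiled form; this text tells all that it offers. Calls block until the motion is done:
- env.reach(position, orientation): joint-space move of the TCP to a pose.
- env.movel(position, velocity=0.15, rot=None, stop_force=None): straight line of the TCP; rot=None keeps the orientation; velocity is the mean speed in m/s. With stop_force (N) it stops when the force on the tool has changed by that much, and returns True; else False.
- env.goto_joints(angles): joint-space move.
- env.grip(opening, f_grip=None): finger opening in m; f_grip is the grip in N (None keeps the last); returns when the fingers have stopped.
- env.dwell(seconds).
- kin.inverse_kinematics(position, orientation): joint angles nearest the present ones, or None.
- env.get_state(): the state.
- camera(name): name is "side" or "top" or "wrist"; returns (picture, depth): 420x560x3 uint8, blue, green, red; 420x560 float32, m along the optical axis (not along the pixel's ray), 0 where there is no reading.
- calibration(name): a dict with "fx", "fy", "cx", "cy" (pixels), "rvec" (rotation vector, rad) and "tvec" (3), from world to camera coordinates, as OpenCV has them. Camera axes: x right, y down, z forward; pixel columns grow to the right and rows downward; lengths in m; the calibration is good to about 2 mm. A picture is of the moment at which its call begins: read the wrist's pose just before it. calibration takes no time and is no camera call; for the wrist camera it gives the pose at the moment of the call.
A pose or a line that the arm cannot do raises env.PlanningError and nothing moves.
- job.job_done(): hands the job in; it is judged then, once.
The state is a dict: "time": time; "qpos": joint angles; "joint_velocities": joint speeds; "joint_torque": joint torques, N m; "tcp_pos": TCP position; "orientation": TCP orientation; "force": force on the tool from outside, world axes, zero at the start; "torque": the same for the moment, N m; "opening": finger opening in m; "gripper_force": force on a finger pad.
Only numpy, scipy, OpenCV 4.12 (cv2) and the standard library are available. Lean on these libraries where they do the work, as an engineer would, in place of code of your own. Each camera call takes 0.05 s, during which the arm holds its last target. There are 200 camera calls.

## Task

Pull up the spring pin of the bench guide, turn it a quarter turn and set it down in its rest notch so that it stays out by itself. Then take the slide bar from under the little wooden shelf and push it into the guide, end with the square hole first, fully home against the end stop. Finally lift the pin out of its notch, turn it back and let it drop fully through the hole of the bar, leaving the other things on the bench where they are.

Things in the scene. Friction and masses are not known exactly. Their poses are not given: they have to be found in the camera images.
- guide_axis (a point): Bench guide, fixed: two dark steel rails 26 mm high (y = -40 to +34 mm), channel 34 mm wide for the bar, bench top as floor. Point on the spring pin's axis at bench height; z up, the bar enters along +y. End stop face at y = +29 mm; with the bar fully home its middle is at y = -56 mm. Aluminium bridge over the channel, 66 (x) by 50 mm (y), from 26 to 40 mm above the bench.
- guide_mouth (a point): Entry of the guide, 66 mm before the pin axis, at bench height in the middle of the channel; axes as guide_axis. Flared steel cheeks, 26 mm high: about 56 mm wide inside here, narrowing to 34 mm at the rails; about 72 mm wide outside.
- notch_block (a point): Middle of the top of the steel block on the bridge, 40 by 40 mm, 72 mm above the bench, on the pin axis; axes as guide_axis. Two 11 mm wide cuts cross in it for the pin's 6 mm thick cross pin: a deep slot along y (pin can go fully down) and a rest notch along x, 5 mm deep (pin stays out).
- pin_grip (a point): Centre of the spring pin's black T-handle: 60 mm long (own y), 14 mm wide (x), 22 mm high, 100 mm above the bench with the pin down; moves with the pin, z stays up. The cross pin, 32 mm long, lies parallel below it: handle along the guide's y = slot, along the guide's x = rest notch. The pin is 10 mm thick; down, its tip is 3 mm above the bench and blocks the channel.
- pin_lift (a joint): Height of the spring pin in m: 0 fully down, 0.024 resting in the rest notch, above 0.029 the cross pin is clear of the block and can be turned, 0.038 upper end. Spring (150 N/m) and weight press it down: about 6 N to start the pull, 11 N at the top. Let go in line with the slot, it springs down.
- pin_turn (a joint): Turn of the spring pin in rad about the vertical, counter-clockwise from above positive: 0 = handle along the guide's y (deep slot), +1.57 or -1.57 = rest notch, either will do; limits +-1.75. There is about 0.15 rad of play in slot and notch.
- bar_mid (a point): Centre of the slide bar's flat part, 10 mm above its underside. Loose aluminium bar lying flat, 170 mm long (own y), 30 mm wide (x), 20 mm thick, about 0.35 kg. Head end at y = +85 mm, tail end with the steel block at y = -85 mm. At the start the tail is under the shelf and only 70 to 80 mm of the head end sticks out, too little to push it home by that end.
- bar_hole (a point): Centre of the through hole near the bar's head end, at y = +57 mm from bar_mid, half-way up; 16 mm (x) by 18 mm (y); axes as bar_mid. It is 1 mm past the pin axis when the bar touches the stop.
- bar_block (a point): Centre of the dark steel block that stands on the bar near its tail end (60 mm from bar_mid): 22 mm wide (x), 34 mm long (y), 26 mm high, from 20 to 46 mm above the bar's underside; a good grip for pushing. It does not pass under the guide's bridge and need not.
- shelf: Fixed plywood riser shelf on the bench, 200 mm (its x) by 120 mm (y), 80 mm high, open underneath: clear opening 168 mm wide and 65 mm high, open front at y = +60 mm, two small grey bins on top to 120 mm high. Origin on the bench under its centre.
- oil_bottle: Bystander, leave alone: white plastic bottle with black cap, 52 mm across, 150 mm tall.
- jar: Bystander, leave alone: white jar, 66 mm across, 75 mm tall.
- chuck: Bystander, leave alone: steel three-jaw lathe chuck standing jaws up, 80 mm across, 63 mm tall.
- bowl: Bystander, leave alone: steel bowl, 96 mm across, 40 mm tall.
- wrench: Bystander, leave alone: open-ended wrench lying flat, along its own x.
- bush: Bystander, leave alone: brass bush standing on end, 48 mm across, 30 mm tall.
- screwdriver: Bystander, leave alone: screwdriver lying flat, along its own x.
Things that resemble listed ones, but are neither listed nor needed, are in the scene too. There is more than one size of the part that bears bar_mid; the job needs the largest.

How it is judged:
On the way, in this order (a step that is already met when the one before it is completed fails the run):
1. the pin rests in its rest notch, let go (value of joint pin_lift between 0.0215 and 0.0265 m and contact force between the fingers and anything else below 0.1 N), for 0.3 s.
2. the bar is home in the guide, head first, with the pin still out (value of joint pin_lift above 0.0205 m and y of bar_hole in the frame of guide_axis above -0.0035 m and x of bar_hole in the frame of guide_axis between -0.005 and 0.005 m and y of bar_mid in the frame of guide_axis below -0.04 m and angle between the y axis of bar_mid and the y axis of guide_axis, either way round below 0.12 rad and height (world z) of bar_mid below 0.014 m and angle between bar_mid's own z axis and vertical below 0.08 rad), for 0.2 s.
At the end, for the whole second after the job is handed in: The pin is fully down (within 3 mm) through the hole of the bar, and the bar lies flat in the guide, head end in, within 4.5 mm of the end stop (value of joint pin_lift below 0.003 m and y of bar_hole in the frame of guide_axis above -0.0035 m and x of bar_hole in the frame of guide_axis between -0.005 and 0.005 m and y of bar_mid in the frame of guide_axis below -0.04 m and angle between the y axis of bar_mid and the y axis of guide_axis, either way round below 0.12 rad and height (world z) of bar_mid below 0.014 m and angle between bar_mid's own z axis and vertical below 0.08 rad); the robot touches nothing.
It fails at once if a bystander was moved by more than 40 mm (distance of any of oil_bottle, jar, chuck, bowl, wrench, bush, screwdriver from where it was at the start of the episode above 0.04 m).
It also fails if it takes over 72 s, if anything falls off the work surface, if the arm or the gripper's body presses on something with over 40 N, if the wrist force passes 120 N, or if a joint passes its speed limit or range.

## Working session

There is one attempt and no reset: what is moved stays moved. The work goes in short steps, each a Python script; the robot and the scene stay as the last script left them, time stands still between calls to the robot, and variables do not carry over. Pictures are saved under pics/ and viewed, at most 10 in all, crops included, and the job is handed in when it is done.

```bash
mkdir -p pics
cat > h.py <<'E'
import numpy as np, cv2
from scipy.spatial.transform import Rotation as R
from cell import env, kin, camera, calibration, job
def cam(name):
    c=calibration(name); im,d=camera(name)
    return im,d,c
def cloud(d,c):
    v,u=np.indices(d.shape)
    p=np.stack([(u-c['cx'])/c['fx']*d,(v-c['cy'])/c['fy']*d,d],-1)
    Rm=cv2.Rodrigues(np.array(c['rvec'],float))[0]
    P=(p-np.array(c['tvec']).ravel())@Rm
    P[d==0]=np.nan
    return P
def ray(c,u,v,z):
    Rm=cv2.Rodrigues(np.array(c['rvec'],float))[0]; t=np.array(c['tvec']).ravel()
    o=-Rm.T@t; r=Rm.T@np.array([(u-c['cx'])/c['fx'],(v-c['cy'])/c['fy'],1])
    return o+r*(z-o[2])/r[2]
def down(yaw): # tool z down, tool y (closing) at world angle yaw
    y=np.array([np.cos(yaw),np.sin(yaw),0]); z=np.array([0,0,-1.]); x=np.cross(y,z)
    q=R.from_matrix(np.stack([x,y,z],1)).as_quat(); return [q[3],q[0],q[1],q[2]]
def st(*k):
    s=env.get_state()
    for a in k or ['time','tcp_pos','opening','force']: print(a,np.round(s[a],4))
    return s
E
python3 - <<'E'
from h import *
s=st()
ims=[]
for n in ['side','top']:
    im,d,c=cam(n); cv2.imwrite(f'pics/{n}0.png',im); np.savez(f'{n}0.npz',im=im,d=d,**c)
    Rm=cv2.Rodrigues(np.array(c['rvec'],float))[0]; print(n,-Rm.T@np.array(c['tvec']).ravel(),Rm[2],c['fx'],(d>0).mean())
print(s['orientation'],env.nose_length)
E
```

```text
time 0.0
tcp_pos [ 0.1687 -0.6531  0.3029]
opening 0.0855
force [-0.175   0.011  -0.2543]
side [-0.07998079  0.92875495  0.97313896] [ 0.40579334 -0.67732399 -0.61364809] 517.1732104281488 0.9961607142857143
top [ 0.36488248 -0.07620152  1.0451547 ] [ 1.49684940e-01  5.42375829e-04 -9.88733596e-01] 380.92686263507943 0.9961181972789116
[-8.98994665e-04  9.92025031e-01  1.26037672e-01 -1.85301510e-04] 0.0726
```

View pics/top0.png

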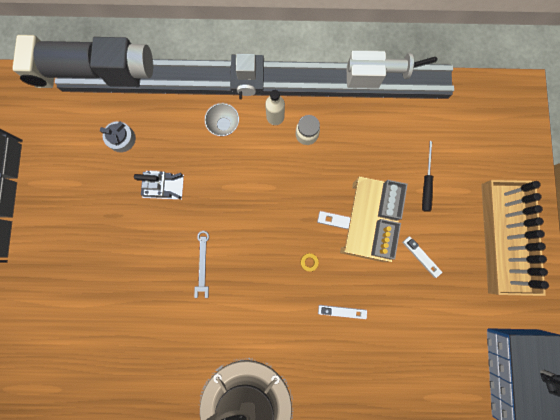

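View pics/side0.png

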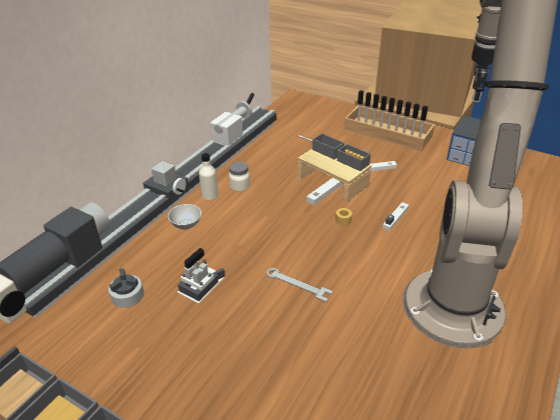

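The top view shows the guide at about (162,186) with its T-handle at (147,178). The shelf is at (375,218) and the bar's head sticks out of it at (333,219). The two other bars, at (342,312) and (422,256), are decoys. I'll enlarge the guide and shelf areas and get rough positions.

```bash
cat > m.py <<'E'
from h import *
T=np.load('top0.npz'); S=np.load('side0.npz')
a=cv2.resize(T['im'][150:220,115:215],(400,280),interpolation=cv2.INTER_CUBIC)
b=cv2.resize(T['im'][170:268,305:445],(400,280),interpolation=cv2.INTER_CUBIC)
c=cv2.resize(S['im'][240:310,160:260],(400,280),interpolation=cv2.INTER_CUBIC)
d=cv2.resize(S['im'][130:214,280:400],(400,280),interpolation=cv2.INTER_CUBIC)
cv2.imwrite('pics/crop.png',np.vstack([np.hstack([a,b]),np.hstack([c,d])]))
P=cloud(T['d'],T)
def rect(mask,roi,name):
    m=np.zeros(T['d'].shape,bool); m[roi]=True; m&=mask
    q=P[m]; r=cv2.minAreaRect(q[:,:2].astype(np.float32)); print(name,m.sum(),'c',np.round(r[0],4),'sz',np.round(r[1],4),'ang',round(r[2],1),'med z',np.round(np.nanmedian(q[:,2]),3))
z=P[...,2]
G=np.s_[150:220,115:215]; B=np.s_[195:240,310:352]; Sh=np.s_[165:270,335:415]
rect(z>.085,G,'handle'); rect((z>.064)&(z<.08),G,'block'); rect((z>.034)&(z<.046),G,'bridge'); rect((z>.018)&(z<.031),G,'rails'); rect(z>.012,G,'all')
rect((z>.012)&(z<.035),B,'bar'); rect((z>.073)&(z<.087),Sh,'shelf')
for n,u,v in [('bowl',222,120),('bottle',275,97),('jar',308,128),('chuck',117,135),('wrench',203,265),('bush',310,262)]: print(n,np.round(P[v,u],3))
E
python3 m.py
```

```text
handle 160 c [0.5778 0.2613] sz [0.0602 0.0152] ang 86.1 med z 0.109
block 133 c [0.5775 0.2614] sz [0.0405 0.0414] ang 88.8 med z 0.07
bridge 207 c [0.5772 0.2612] sz [0.0513 0.0666] ang 87.7 med z 0.04
rails 199 c [0.5942 0.2925] sz [0.2154 0.0952] ang 69.2 med z 0.025
all 809 c [0.5958 0.2947] sz [0.2216 0.0962] ang 68.4 med z 0.041
bar 323 c [ 0.4896 -0.2263] sz [0.0843 0.0303] ang 79.0 med z 0.02
shelf 2636 c [ 0.4881 -0.3221] sz [0.1211 0.2   ] ang 79.2 med z 0.081
bowl [0.771 0.09  0.008]
bottle [ 0.777 -0.062  0.15 ]
jar [ 0.727 -0.15   0.073]
chuck [0.707 0.369 0.046]
wrench [0.361 0.124 0.008]
bush [ 0.375 -0.164  0.003]
```

View pics/crop.png

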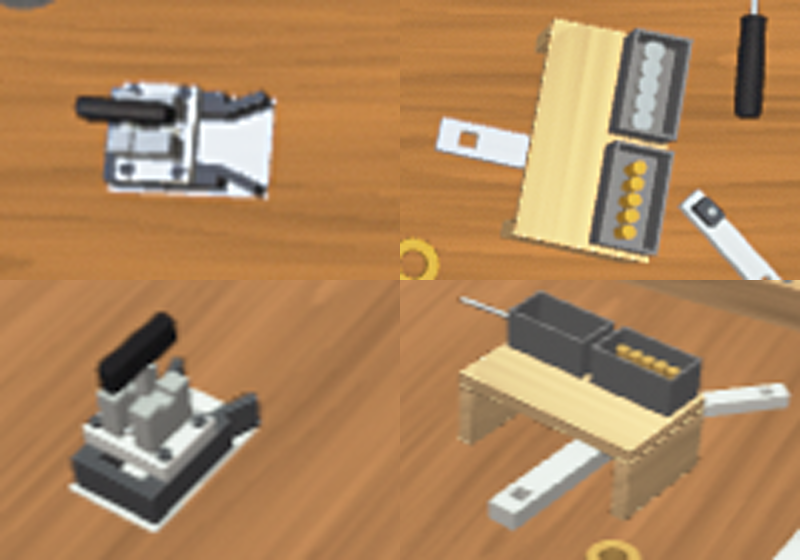

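The crops show the guide's mouth to the right, so the bar enters along about world +y. The handle is along the slot, and the hole end of the bar sticks out of the shelf. Top-camera depth gives the guide axis at about (0.5775, 0.2613) and the bar's direction at about 79°. Next I'll check IK for the turn options and move over the guide for a wrist view.

```bash
cat > w.py <<'E'
from h import *
import sys
def wrect(P,m,name):
    q=P[m]; r=cv2.minAreaRect(q[:,:2].astype(np.float32)); print(name,m.sum(),'c',np.round(r[0],4),'sz',np.round(r[1],4),'ang',round(r[2],2),'z',np.round(np.median(q[:,2]),4)); return r
E
python3 - <<'E'
from w import *
for dy in range(-180,181,45):
    q=kin.inverse_kinematics([.5775,.2613,.19],down(np.radians(dy))); print(dy,None if q is None else np.round(q,2))
env.reach([.5775,.2613,.34],down(0)); st()
im,d,c=cam('wrist'); cv2.imwrite('pics/w1.png',im); np.savez('w1.npz',im=im,d=d,**c)
P=cloud(d,c); z=P[...,2]; near=np.hypot(P[...,0]-.5775,P[...,1]-.2613)
for n,a,b,r in [('handle',.09,.125,.045),('block',.066,.08,.04),('bridge',.034,.046,.06)]: wrect(P,(z>a)&(z<b)&(near<r),n)
E
```

```text
-180 [ 0.24  0.86 -1.19  1.7   0.86  1.2   1.96]
-135 [-1.1   0.69  0.85  1.8  -0.63  0.95 -2.34]
-90 [ 0.01  0.65 -0.75  1.72  0.52  0.99 -2.51]
-45 [ 0.04  0.67 -0.8   1.71  0.55  1.   -1.75]
0 [ 0.21  0.82 -1.12  1.7   0.81  1.15 -1.14]
45 [ 0.23  0.84 -1.16  1.7   0.83  1.17 -0.37]
90 [ 0.24  0.86 -1.18  1.7   0.86  1.19  0.4 ]
135 [ 0.24  0.86 -1.19  1.7   0.86  1.2   1.18]
180 [ 0.24  0.86 -1.19  1.7   0.86  1.2   1.96]
time 3.5917
tcp_pos [0.578  0.2605 0.3398]
opening 0.0854
force [-0.3003 -0.0517  0.5157]
handle 874 c [0.5762 0.2631] sz [0.0602 0.014 ] ang 86.85 z 0.1108
block 852 c [0.5761 0.2628] sz [0.0403 0.04  ] ang 88.78 z 0.0721
bridge 959 c [0.5766 0.263 ] sz [0.0502 0.0652] ang 88.42 z 0.0406
```

View pics/w1.png

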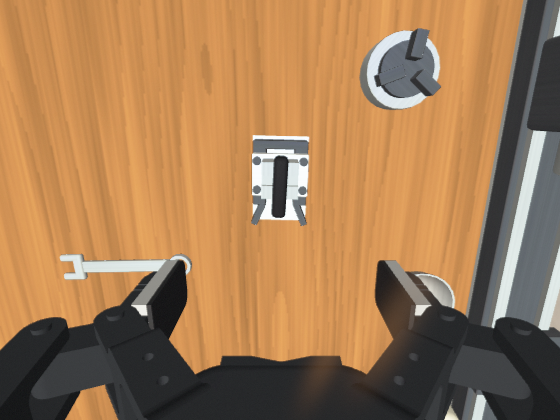

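The wrist view shows the guide upright in the picture, with the handle at (280,187) and the mouth at the bottom at (280,220). The wrist and top views agree within 2 mm, so I'll use the average, (0.577, 0.262), yaw −2°. Now grip, lift and turn the pin.

Run:
```python
from w import *
g=[.577,.2621]; y0=np.radians(-2.5)
env.reach(g+[.21],down(y0)); env.movel(g+[.153],.12)
env.grip(0.0,60); st('opening','gripper_force','force')
env.movel(g+[.1875],.08); s=st('opening','force','tcp_pos')
for a in (45,88.4+2.5): env.movel(g+[.1875],.08,rot=down(y0+np.radians(a)))
st('opening','force','torque')
env.movel(g+[.1775],.06); st('force')
env.grip(.085); env.dwell(.2); st('force')
env.movel(g+[.34],.25)
env.dwell(.2);st('time')
im,d,c=cam('wrist'); cv2.imwrite('pics/w2.png',im)
for n in('wrist','top'):
    if n=='top': im,d,c=cam(n)
    P=cloud(d,c); z=P[...,2]; near=np.hypot(P[...,0]-.5775,P[...,1]-.2613)
    for k,a,b,r in [('handle',.09,.15,.045),('block',.066,.08,.04),('bridge',.034,.046,.06)]:
        if n=='wrist' or k=='handle': wrect(P,(z>a)&(z<b)&(near<r),k)
```

```text
opening 0.0132
gripper_force 59.5626
force [-1.642  -0.57    3.1553]
opening 0.0129
force [  0.1371   1.8917 -11.0541]
tcp_pos [0.5767 0.2619 0.1873]
opening 0.0131
force [  3.5835   4.0706 -11.5742]
torque [ 1.1247 -0.6484  0.0147]
force [ 2.5081  5.8177 -9.4736]
force [-0.626  -0.2647 -0.5419]
time 10.175
handle 1049 c [0.5761 0.2626] sz [0.0138 0.0604] ang 88.6 z 0.1346
block 605 c [0.5763 0.2626] sz [0.04   0.0403] ang 88.71 z 0.0723
bridge 942 c [0.5762 0.2622] sz [0.0496 0.0664] ang 89.6 z 0.0405
handle 0 c [0. 0.] sz [0. 0.] ang 0.0 z nan
  return _methods._mean(a, axis=axis, dtype=dtype,
  ret = ret.dtype.type(ret / rcount)
```

View pics/w2.png

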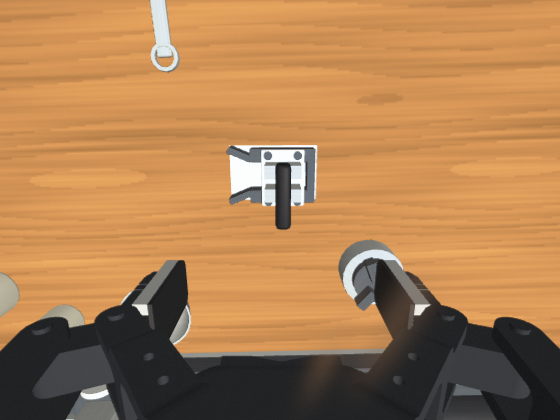

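The pin rests in its notch: the handle top is at z = 0.1346, a lift of about 0.024, and the handle lies crosswise at (283,195). Next I'll look at the bar from close up and grip its head.

Run:
```python
from w import *
W=np.load('w1.npz'); Rm=cv2.Rodrigues(W['rvec'])[0]; print('cam',-Rm.T@W['tvec'].ravel()-[.578,.2605,.3398])
b=np.radians(79); 
env.reach([.49,-.215,.30],down(b-np.pi/2)); st('time','tcp_pos')
im,d,c=cam('wrist'); np.savez('w3.npz',im=im,d=d,**c); cv2.imwrite('pics/w3.png',im)
P=cloud(d,c); z=P[...,2]; u=np.array([np.cos(b),np.sin(b)]); near=np.hypot(P[...,0]-.4896,P[...,1]+.2263)
m=(z>.015)&(z<.025)&(near<.075)
r=wrect(P,m,'bar'); 
q=P[m][:,:2]; s=q@u; print('s range',s.min(),s.max())
# side-edge mid-line fit
n=np.array([-u[1],u[0]]); t=q@n; bins=np.linspace(s.min()+.006,s.max()-.006,12); mid=[]
for a,e in zip(bins[:-1],bins[1:]):
    k=(s>=a)&(s<e)
    if k.any(): mid.append([(a+e)/2,(t[k].min()+t[k].max())/2,np.ptp(t[k])])
mid=np.array(mid); print(np.round(mid,4)); f=np.polyfit(mid[:,0],mid[:,1],1); print('yaw',79+np.degrees(np.arctan(f[0])))
print('head tip',s.max()*u+np.polyval(f,s.max())*n)
m=(z>.072)&(z<.09)&(near<.25)&(P[...,1]<-.2); q=P[m][:,:2]; print('shelf front s',np.percentile(q@u,99.5))
```

```text
cam [-0.00016881  0.07055758  0.07041671]
time 12.05
tcp_pos [ 0.4907 -0.2137  0.3003]
bar 1974 c [ 0.487  -0.2297] sz [0.0942 0.03  ] ang 78.93 z 0.0204
s range -0.1797026019804122 -0.08548267059788818
[[-0.17   -0.5219  0.0279]
 [-0.1625 -0.5224  0.0289]
 [-0.155  -0.5218  0.03  ]
 [-0.1475 -0.5218  0.0298]
 [-0.1401 -0.5218  0.0296]
 [-0.1326 -0.5218  0.0294]
 [-0.1251 -0.5218  0.0292]
 [-0.1176 -0.5217  0.0291]
 [-0.1102 -0.5217  0.0289]
 [-0.1027 -0.5217  0.0287]
 [-0.0952 -0.5217  0.0286]]
yaw 79.29791539312396
head tip [ 0.49569609 -0.18343618]
shelf front s -0.16173352923358686
```

View pics/w3.png

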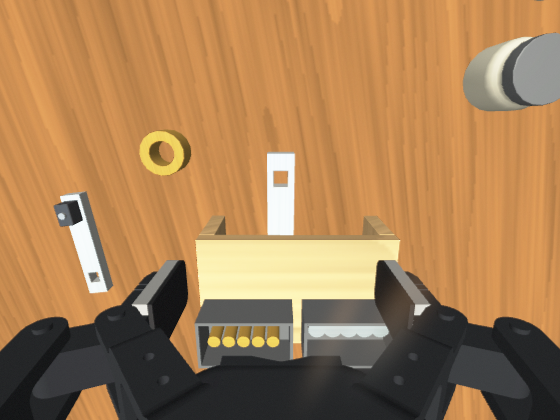

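The bar's head tip is at about (0.496, −0.184), pixel (281,155), yaw 79.2°, and it sticks out 76 mm. Grip the head and drag it out 0.20 m, then look at the block with the tool flipped so the camera faces away from the guide.

Run:
```python
from w import *
b=np.radians(79.1); u=np.array([np.cos(b),np.sin(b)]); h=np.array([.4965,-.1843]); p=h-.015*u
yw=b-np.pi/2
env.movel([*p,.15],.25,rot=down(yw)); env.movel([*p,.0775],.12,stop_force=15)
env.grip(0,60); st('tcp_pos','opening','gripper_force','force')
p2=p+.20*u; env.movel([*p2,.0775],.12); st('opening','force','tcp_pos')
env.grip(.085); env.movel([*p2,.16],.2)
k=p2-.13*u
env.reach([*k,.28],down(yw+np.pi)); env.dwell(.1); st('time','tcp_pos')
im,d,c=cam('wrist'); cv2.imwrite('pics/w4.png',im)
P=cloud(d,c); z=P[...,2]; near=np.hypot(P[...,0]-k[0],P[...,1]-k[1])
wrect(P,(z>.04)&(z<.052)&(near<.05),'blk'); wrect(P,(z>.015)&(z<.025)&(near<.17),'bar')
im,d,c=cam('top'); P=cloud(d,c); z=P[...,2]; near=np.hypot(P[...,0]-k[0],P[...,1]-k[1]); wrect(P,(z>.015)&(z<.025)&(P[...,0]>.45)&(near<.17),'bar top'); print('expect blk',k)
```

```text
tcp_pos [ 0.4939 -0.1991  0.0781]
opening 0.0284
gripper_force 60.2459
force [-2.0613 -0.36    4.7631]
opening 0.0284
force [-1.7998 -6.9581  9.5107]
tcp_pos [ 0.5319 -0.0054  0.0781]
time 18.95
tcp_pos [ 0.5067 -0.1301  0.2793]
blk 762 c [ 0.5062 -0.1332] sz [0.0333 0.0214] ang 78.75 z 0.0464
bar 3365 c [ 0.4638 -0.1481] sz [0.2104 0.3005] ang 7.99 z 0.0203
bar top 68 c [ 0.5645 -0.1334] sz [0.0309 0.2983] ang 12.32 z 0.0198
expect blk [ 0.50690025 -0.13029227]
```

View pics/w4.png

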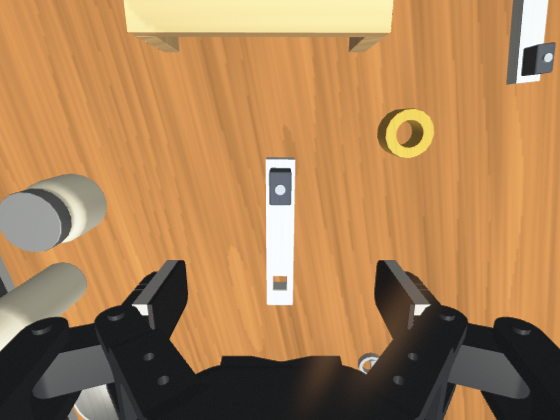

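The block is at (0.5065, −0.132), seen at pixel (280,187). The bar is clear of the shelf, and its head with the hole is at the bottom of the picture at (280,283). Grip the block, line up in front of the mouth and push in.

Run:
```python
from w import *
b=np.radians(79); A=np.array([.5765,.2623]); a=np.radians(88.6); g=np.array([np.cos(a),np.sin(a)])
k=[.5065,-.1322]
env.movel([*k,.15],.25,rot=down(b+np.pi/2)); env.movel([*k,.096],.12,stop_force=15)
env.grip(0,80); st('opening','gripper_force','force','tcp_pos')
env.movel([*k,.0975],.05)
p=A-.236*g; env.movel([*p,.0975],.12,rot=down(a+np.pi/2)); st('tcp_pos','force','opening')
p=A-.160*g; print(env.movel([*p,.0975],.08,stop_force=20)); st('force','tcp_pos')
s=env.get_state()
p=A-.110*g; print(env.movel([*p,.0970],.06,stop_force=25)); s=st('time','force','tcp_pos','opening')
e=np.array(s['tcp_pos'])[:2]-A; print('along',e@g,'lat',e@[g[1],-g[0]])
```

```text
opening 0.0202
gripper_force 78.7455
force [-0.5246  0.0578  6.0327]
tcp_pos [ 0.5069 -0.1322  0.0965]
tcp_pos [0.5704 0.0252 0.0975]
force [-0.2235 -0.155  -4.5906]
opening 0.0202
False
force [ 0.5545 -0.4493 -5.1646]
tcp_pos [0.5726 0.1014 0.0976]
False
time 24.825
force [ -1.8917 -12.7259  -0.4014]
tcp_pos [0.5733 0.1478 0.0971]
opening 0.0207
along -0.11453431977656177 lat -0.00036383279918641455
```

Run:
```python
from w import *
A=np.array([.5765,.2623]); a=np.radians(88.6); g=np.array([np.cos(a),np.sin(a)])
s=env.get_state(); p=np.array(s['tcp_pos'])
env.grip(.085); env.movel([p[0],p[1],.21],.2)
q=A-.08*g
env.reach([*q,.34],down(a)); env.dwell(.1)
im,d,c=cam('wrist'); cv2.imwrite('pics/w5.png',im)
st('time')
P=cloud(d,c); z=P[...,2]; n=np.array([g[1],-g[0]])
L=(P[...,:2]-A)@g; X=(P[...,:2]-A)@n
def rel(m,name):
    r=cv2.minAreaRect(np.stack([X[m],L[m]],1).astype(np.float32)); print(name,m.sum(),np.round(r[0],4),np.round(r[1],4),round(r[2],2),round(float(np.median(z[m])),4))
rel((z>.042)&(z<.05)&(abs(X)<.03)&(L<-.07)&(L>-.17),'blk')
rel((z>.012)&(z<.0235)&(abs(X)<.019)&(L<-.03)&(L>-.2),'bar')
rel((z>.12)&(abs(X)<.05)&(abs(L)<.05),'handle')
rel((z>.066)&(z<.08)&(abs(X)<.03)&(abs(L)<.03),'nblock')
```

```text
time 29.3583
blk 511 [-0.0011 -0.1159] [0.0328 0.0217] 89.67 0.0463
bar 1645 [ 0.0011 -0.0854] [0.1108 0.0346] 89.73 0.0203
handle 17151 [ 0.0006 -0.0202] [0.0591 0.0574] 4.21 0.3347
nblock 657 [-0.0004 -0.0071] [0.0402 0.0257] 0.18 0.0722
```

View pics/w5.png

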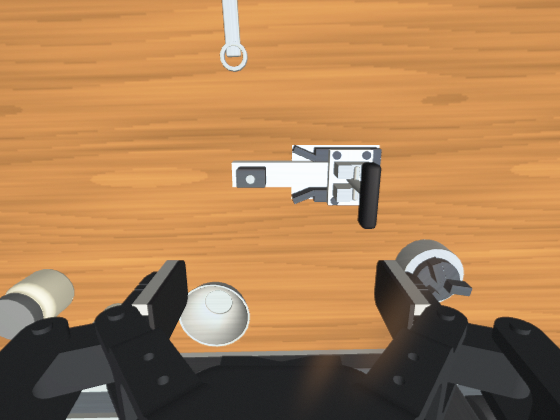

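The bar's block is at −116 mm along the guide, pixel (250,178), which is exactly home. The pin is still crosswise at (369,195). Now lift it, turn it back and lower it.

Run:
```python
from w import *
g=[.5767,.2622]; a=np.radians(88.6)
env.movel(g+[.23],.25,rot=down(a)); env.movel(g+[.177],.12,stop_force=15)
env.grip(0,60); st('opening','force')
env.movel(g+[.1875],.08)
for t in (45,91): env.movel(g+[.1875],.08,rot=down(a-np.radians(t)))
st('opening','force','tcp_pos')
print(env.movel(g+[.1545],.06,stop_force=18)); st('force','tcp_pos')
env.grip(.085); env.dwell(.2); env.movel(g+[.34],.25); env.dwell(.2); st('time','force')
im,d,c=cam('wrist'); cv2.imwrite('pics/w6.png',im)
P=cloud(d,c); z=P[...,2]; near=np.hypot(P[...,0]-.577,P[...,1]-.262)
wrect(P,(z>.09)&(z<.15)&(near<.045),'handle')
wrect(P,(z>.042)&(z<.05)&(P[...,1]<.19)&(near<.15),'blk'); wrect(P,(z>.066)&(z<.08)&(near<.04),'nblock')
```

```text
opening 0.0128
force [0.8993 2.4607 0.6038]
opening 0.0129
force [  2.6487   3.5816 -10.5186]
tcp_pos [0.5763 0.2624 0.1865]
False
force [-6.0000e-04  3.0426e+00 -4.8827e+00]
tcp_pos [0.5765 0.2624 0.1545]
time 36.1417
force [ 0.3744  0.7698 -0.0502]
handle 850 c [0.5762 0.2635] sz [0.0589 0.0128] ang 87.91 z 0.1109
blk 418 c [0.5728 0.1476] sz [0.0336 0.0216] ang 87.97 z 0.0464
nblock 871 c [0.5761 0.2629] sz [0.0403 0.0401] ang 88.64 z 0.0721
```

View pics/w6.png

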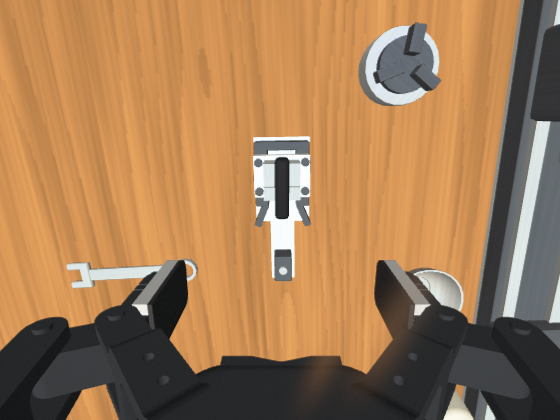

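The handle top is back at z = 0.111, so the pin is fully down at (282,187). The bar is still home, with its block 115 mm behind the pin axis at (283,265). Handing in.

```bash
python3 -c "
from h import *
print(job.job_done())"
```

```text
the job is handed in; nothing more can be done
None
```

The job is handed in at about 36 s of the 72 s allowed: my last measurements show the bar home in the guide and the pin fully down through its hole, and no bystander was touched as far as I could see; no verdict came back.

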